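# Unload the capped shell and switch the weld fixture

### The arm

A 7-joint arm with a two-finger parallel gripper is mounted at the origin on the work surface. World frame = base frame: x ahead of the robot, y to its left, z up, the work surface at z = 0. Lengths are in m, angles in rad, forces in N, time in s.
With the tool pointing down it reaches from about 0.35 to 0.9 m from the base axis. Payload 8.1 kg.
Tool frame: the origin (TCP) lies on the mounting face of the last link; the fingertips stand r.tip_extent ahead of it and the grasp point (between the pads) lies 159 mm ahead of it (r.tip_extent is the distance from the TCP to the fingertips, in m); z points along the fingers, y is the line along which they close (so a half turn about z gives the same grasp; the last joint's range is limited). The gripper opens to 92 mm and grips with 3 to 60 N. Pads are 19 mm wide; open, the fingers measure 130 mm over their backs; the gripper's body (75 mm by 190 mm) begins 47 mm behind the grasp point.
Start: joints at [1.019, 0.434, 0.025, 1.573, -0.012, 1.134, -0.075], TCP at [0.271, -0.563, 0.405] pointing down, gripper open.
Joint ranges: [-2.62, 2.62], [-0.44, 2.09], [-1.27, 1.32], [0.08, 2.57], [-1.32, 4.46], [0.12, 2], [-2.74, 2.74]. Speed limits (rad/s): [2.22, 2.22, 3.01, 3.01, 3.14, 3.14, 3.14].

### API

Orientations are given as [roll, pitch, yaw] about the fixed x, y, z axes, in that order (R = Rz(yaw) Ry(pitch) Rx(roll)).
In Python, from plant import telemetry, grab_frame, get_calibration, close_job, masks_of, pinpoint, r gives the robot as it stands.
- The arm moves only by the tool move_arm, never from a script. Its argument "targets" is a list of rows, each a list of 7 numbers: the finger opening in m, from 0 to 0.0918, then the shift along the world's x, y, z in m, then the turn, a rotation vector about the world's x, y, z in degrees. A call has 1 to 8 rows; each row is the pose to reach, as a shift and turn from the pose commanded when the call began; what a row does not reach only later rows make up. A row lasts 1/12 s, in which the tool goes at most 41.7 mm and 7.16 degrees, less where a joint would pass 70% of its speed; a pose out of reach is approached as far as the arm can. A call with a gripper value outside its range is refused whole. The fingers move at their own pace and stop on an object; "force" is the grip in N (left out, the last holds). Time passes only in rows, so rows that repeat a pose let the fingers close. It gives the time, the measured TCP pose, the force, the opening and the grip force at its end, in the units of the state.
- telemetry.get_state(): the state, without advancing time (a new reading comes with each control period).
- grab_frame(name): name is "side" or "top" or "wrist"; returns the picture (480x640x3 uint8, red, green, blue); there is no depth.
- get_calibration(name): a dict with "fov_y" (degrees; the focal length in pixels is half the picture's height over the tangent of half this angle, whatever the lens; pixels are square), "cx", "cy" (the principal point, pixels), "position" and "rotation" of the camera in the world. Camera axes: x right, y up, looking along -z (the intrinsics and any distortion apply to the point x, -y, -z); pixel columns grow to the right and rows downward; lengths in m; the calibration is good to about 2 mm. A picture is of the moment at which its call begins: read the wrist's pose just before it. get_calibration takes no time and is no camera call; for the wrist camera it gives the pose at the moment of the call.
- close_job(): hands the job in; it is judged then, once.
Trained networks look in the newest picture that a camera, given by its name, has taken for a name from the list of things; names that differ only in an ending like _2 or _b are one class to them, and where a whole thing is asked for, a point or a joint stands for the part that bears it (a point fixed in the world has none). Each returns a list of dicts, best first, with "conf" (0 to 1); they miss things now and then, are a little off and sometimes report something else, mostly with a low value. They report only what shows in the picture. A call takes as long as a camera call. They do not tell look-alikes from the thing itself.
- masks_of(camera, label): "region" (480x640 bool, what is visible of it) and "box" ([left, top, right, bottom] in pixels, round what is visible of it).
- pinpoint(camera, label): "position" ([column, row] in pixels: a listed point, or the origin of a listed thing).
The state is a dict: "clock": time; "q": joint angles; "joint_velocities": joint speeds; "tau": joint torques, N m; "position": TCP position; "tcp_rot": TCP orientation; "ft_force": force on the tool from outside, world axes, zero at the start; "wrist_torque": the same for the moment, N m; "width": finger opening in m; "finger_force": force on a finger pad.
Only numpy, scipy, OpenCV 4.12 (cv2) and the standard library are available. Lean on these libraries where they do the work, as an engineer would, in place of code of your own. Each camera call takes 0.05 s, during which the arm holds its last target. There are 200 camera calls.

### The job

Of the two shells in the weld fixture one already has its cap on and the other is still open. Take out the capped one and set it down, without dropping it, flat and square in the empty lane of the blue tray, with its tab pointing the same way as those of the shells already in the tray. Then swing the fixture's lever fully over to the side of the shell that is still open, and leave that shell, the shells in the tray and the other things on the bench where they are.

Things in the scene. Friction and masses are not known exactly. Their poses are not given: they have to be found in the camera images.
- fixture: Fixed dark steel plate 30 mm thick; origin on the bench midway between its two nests; it spans x -130..70, y -120..120 mm. Nests at x 0, y +55 and -55 mm: rails (5 mm high at the sides, 10 mm at the ends) 2.5 mm clear of a shell resting on the plate top (z 30 mm), tab to the plate's +x. Lever hinge at x -95, y 0, z 52 mm.
- lever (a joint): Lever on the fixture's robot side: 70 mm from hinge to the centre of its black ball (26 mm diameter), on a grey block 55 mm above the bench. Turns about the fixture's x axis, rad: 0 = fully over to the fixture's +y side (leaning 0.6), 0.6 = upright, 1.2 = fully over to its -y side. Starts near upright, stays where left (1 N moves it).
- lever_tip (a point): Centre of the lever's ball, 122 mm above the bench when upright.
- capped: Capped shell, loose, in one of the two nests: aluminium, 60 x 34 mm, walls 30 mm high; a flat tab (14 mm wide, 4 mm thick, 2 mm above the underside) sticks out 18 mm from its +x end. Cap top at 32 mm, on it a central stud, 10 mm diameter, 8 mm high. Origin: centre of the underside of the 60 x 34 mm box; x points to the tab, z up. About 120 g.
- capped_tab (a point): End of the capped shell's tab, 48 mm from the shell's origin along its x, 4 mm above its underside.
- uncapped: The shell still open, loose, in the other nest: same aluminium shell, 60 x 34 mm, walls 30 mm high; a flat tab (14 mm wide, 4 mm thick, 2 mm above the underside) sticks out 18 mm from its +x end. Open top, walls 3 mm, no cap, no stud. Origin: centre of the underside of the 60 x 34 mm box; x points to the tab, z up.
- tray: Fixed blue tray 130 x 274 mm outside (x, y), 30 mm high, walls and floor 5 mm. Two ribs (4 mm wide, 6 mm above the floor) at y -44 and +44 mm make three lanes along x, centred at y -88, 0 and +88 mm: two hold a capped shell, one is empty. Origin: centre of its underside, on the bench; its x is the way the tabs in it point.
- row_a: A capped shell in one lane of the tray, like the one in the fixture: 60 x 34 mm, walls 30 mm high; a flat tab (14 mm wide, 4 mm thick, 2 mm above the underside) sticks out 18 mm from its +x end. Cap top at 32 mm, on it a central stud, 10 mm diameter, 8 mm high. Origin: centre of the underside of the 60 x 34 mm box; x points to the tab, z up.
- row_b: The capped shell in another lane of the tray, same as row_a. Origin: centre of the underside of the 60 x 34 mm box; x points to the tab, z up.
- screwdriver: Screwdriver lying on the bench to the left of the fixture.
- wrench: Wrench lying on the bench to the right of the tray.
- jar: White closed jar with a black lid, 60 mm diameter, 70 mm high, beyond the gap between fixture and tray.
Things that resemble listed ones, but are neither listed nor needed, are in the scene too. Leave any turquoise look-alike of the capped alone. Leave any yellow look-alike of the uncapped alone.

How it is judged:
On the way, in this order (a step that is already met when the one before it is completed fails the run):
1. the capped shell lies flat in the empty lane of the tray, tab the same way as the others, let go of ((y of capped in the frame of tray between -0.113 and -0.063 m or y of capped in the frame of tray between -0.025 and 0.025 m or y of capped in the frame of tray between 0.063 and 0.113 m) and x of capped in the frame of tray between -0.05 and 0.05 m and z of capped in the frame of tray between 0.002 and 0.009 m and angle between capped's own z axis and vertical below 0.12 rad and angle between the x axis of capped and the x axis of tray, either way round below 0.3 rad and x of capped_tab in the frame of tray above 0 m and linear speed of capped below 0.02 m/s and contact force between the fingers and capped below 0.05 N), for 0.2 s.
2. the lever is fully over to the side of the open shell (((y of uncapped in the frame of fixture above 0.02 m and value of joint lever below 0.12 rad) or (y of uncapped in the frame of fixture below -0.02 m and value of joint lever above 1.08 rad))), for 0.2 s.
At the end, for the whole second after the job is handed in: Capped shell at rest, flat (0.12 rad) on the tray floor in the lane that was empty, within 25 mm of its middle line and 0.3 rad of its direction, tab pointing as the others do; lever within 0.12 rad of its end on the side of the nest with the open shell ((y of capped in the frame of tray between -0.113 and -0.063 m or y of capped in the frame of tray between -0.025 and 0.025 m or y of capped in the frame of tray between 0.063 and 0.113 m) and x of capped in the frame of tray between -0.05 and 0.05 m and z of capped in the frame of tray between 0.002 and 0.009 m and angle between capped's own z axis and vertical below 0.12 rad and angle between the x axis of capped and the x axis of tray, either way round below 0.3 rad and x of capped_tab in the frame of tray above 0 m and linear speed of capped below 0.02 m/s and ((y of uncapped in the frame of fixture above 0.02 m and value of joint lever below 0.12 rad) or (y of uncapped in the frame of fixture below -0.02 m and value of joint lever above 1.08 rad))); the robot touches nothing.
It fails at once if the open shell is moved by more than 12 mm (distance of uncapped from where it was at the start of the episode above 0.012 m).
It fails at once if a shell in the tray is moved by more than 15 mm (distance of any of row_a, row_b from where it was at the start of the episode above 0.015 m).
It fails at once if the screwdriver, wrench or jar is moved by more than 30 mm (distance of any of screwdriver, wrench, jar from where it was at the start of the episode above 0.03 m).
It fails at once if the capped shell is dropped: it falls freely by more than about 25 mm (linear speed of capped above 0.7 m/s and contact force between the fingers and capped below 0.01 N).
It also fails if it takes over 51 s, if anything falls off the work surface, if the arm or the gripper's body presses on something with over 40 N, if the wrist force passes 120 N, or if a joint passes its speed limit or range.

## Working session

There is one attempt and no reset: what is moved stays moved. The work goes in short steps, Python scripts to look and compute and a tool call to move; the robot and the scene stay as the last step left them, time stands still between calls to the robot, and variables do not carry over. Pictures are saved under pics/ and viewed, at most 10 in all, crops included, and the job is handed in when it is done.

Besides the shell and the picture viewer there is one more tool, called after "Request:" as name([rows], argument=value, ...), one row to a line, values as JSON. move_arm: Moves the arm, as the interface text tells. Its arguments: {"type":"object","properties":{"targets":{"type":"array"},"force":{"type":"number"}},"required":["targets"]}

```bash
mkdir -p pics; ls
cat > h.py <<'E'
import numpy as np, cv2
from plant import telemetry, grab_frame, get_calibration, close_job, masks_of, pinpoint, r
def ray(cam,uv,c=None):
    c=c or get_calibration(cam); f=240/np.tan(np.radians(c["fov_y"])/2)
    d=np.array([(uv[0]-c["cx"])/f,-(uv[1]-c["cy"])/f,-1.0])
    R=np.array(c["rotation"]); 
    return np.array(c["position"]),R@d
def atz(cam,uv,z,c=None):
    p,d=ray(cam,uv,c); return p+d*(z-p[2])/d[2]
def save(cam,n):
    im=grab_frame(cam); cv2.imwrite(f"pics/{n}.png",im[:,:,::-1]); return im
E
python3 - <<'E'
from h import *
for cam in("top","side"):
    save(cam,cam+"0"); print(cam,get_calibration(cam))
    for l in("capped","capped_tab","uncapped","fixture","tray","lever_tip","jar","row_a"):
        print(l,[(np.round(d["position"],1).tolist(),round(d["conf"],2)) for d in pinpoint(cam,l)])
print(telemetry.get_state(),r.tip_extent)
E
```

```text
pics
top {'fov_y': 47.95400171058671, 'cx': 328.4817100766139, 'cy': 242.46902113252537, 'position': array([3.59699225e-01, 1.03060737e-03, 1.40795349e+00]), 'rotation': array([ 0.16589449, -0.01028556, -1.55103315])}
capped [([270.7, 198.9], 0.87), ([249.1, 254.1], 0.85)]
capped_tab [([249.4, 235.7], 0.95), ([278.2, 185.3], 0.6), ([139.5, 238.2], 0.44)]
uncapped [([293.8, 259.6], 0.83), ([347.7, 274.5], 0.54)]
fixture [([271.4, 259.7], 0.85)]
tray [([406.6, 259.2], 0.78), ([260.6, 293.5], 0.3)]
lever_tip [([261.2, 290.1], 0.63)]
jar [([260.1, 291.5], 0.6), ([316.4, 201.1], 0.56)]
row_a [([407.6, 289.7], 0.88), ([403.1, 259.7], 0.75)]
side {'fov_y': 52.84338626484244, 'cx': 322.7821981980933, 'cy': 242.398569225261, 'position': array([0.43441829, 1.13083115, 0.74331355]), 'rotation': array([ 1.05007004,  0.01478515, -3.02796003])}
capped [([266.5, 298.9], 0.92), ([317.0, 305.6], 0.73)]
capped_tab [([300.9, 302.5], 0.96), ([247.5, 292.5], 0.92)]
uncapped [([329.5, 280.0], 0.77), ([284.3, 407.1], 0.73), ([342.8, 262.2], 0.6)]
fixture [([325.1, 301.7], 0.96)]
tray [([332.0, 235.2], 0.89
[... 247 characters left out ...]
942099,  0.43444426,  0.02497207,  1.57322055, -0.01156241,
        1.13398654, -0.07508477]), 'joint_velocities': array([ 2.66592636e-05, -2.77060831e-04, -1.01383935e-03,  8.93324129e-04,
        1.99357706e-03,  1.33476015e-03, -1.78251944e-03]), 'tau': array([ 9.76986448e-04, -6.67643809e+01,  9.84700844e-01, -3.14806974e+01,
       -6.06974820e-02,  3.26715165e-02, -5.98904606e-06]), 'position': array([ 0.2711444 , -0.56311437,  0.40476822]), 'tcp_rot': array([3.14150430e+00, 2.63057392e-05, 4.48746696e-01]), 'ft_force': array([ 0.44081456,  0.22583853, -0.5405356 ]), 'wrist_torque': array([ 0.01228508,  0.03112966, -0.00284214]), 'finger_force': 0.0, 'width': 0.09157139029628847} 0.178
```

View pics/top0.png

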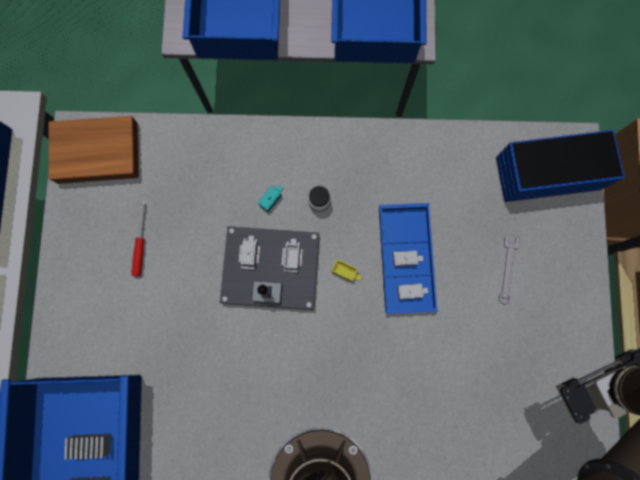

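View pics/side0.png

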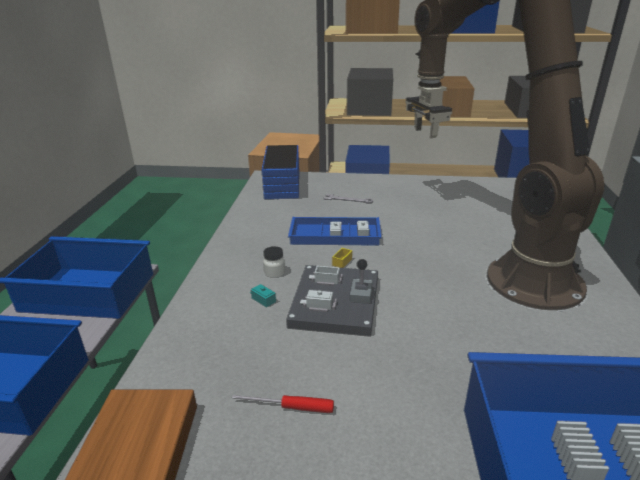

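```bash
cat >> h.py <<'E'
from scipy.spatial.transform import Rotation as Ro
def ray(cam,uv,c=None):
    c=c or get_calibration(cam); f=240/np.tan(np.radians(c["fov_y"])/2)
    d=np.array([(uv[0]-c["cx"])/f,-(uv[1]-c["cy"])/f,-1.0])
    R=np.array(c["rotation"]); R=Ro.from_euler("xyz",R).as_matrix() if R.ndim==1 else R
    return np.array(c["position"]),R@d
E
python3 - <<'E'
from h import *
grab_frame("top")
pp=lambda l,z:print(l,[(np.round(atz("top",d["position"],z),3)[:2].tolist(),round(d["conf"],2)) for d in pinpoint("top",l)])
pp("capped",.03);pp("capped_tab",.034);pp("uncapped",.03);pp("fixture",0);pp("tray",0);pp("row_a",.005);pp("jar",0);pp("lever_tip",.122)
for l,z in(("fixture",.03),("tray",.03)):
    for m in masks_of("top",l)[:1]:
        p,=np.nonzero(m["region"].ravel()),
        ys,xs=np.nonzero(m["region"])
        q=np.array([atz("top",(x,y),z,)[:2] for x,y in cv2.boxPoints(cv2.minAreaRect(np.c_[xs,ys].astype(np.float32)))])
        print(l,m["conf"],q.round(3).tolist(),np.linalg.norm(np.diff(q,axis=0),axis=1),q.mean(0))
grab_frame("side")
for l,z in(("capped",.03),("uncapped",.03),("fixture",0),("tray",0),("lever_tip",.122)): print("side",l,[(np.round(atz("side",d["position"],z),3)[:2].tolist(),round(d["conf"],2)) for d in pinpoint("side",l)])
print(get_calibration("wrist"),get_calibration("top").keys())
E
```

```text
capped [([0.699, 0.148], 0.95), ([0.555, 0.196], 0.91)]
capped_tab [([0.603, 0.195], 0.81), ([0.739, 0.114], 0.73), ([0.526, -0.467], 0.72)]
uncapped [([0.549, 0.089], 0.88), ([0.514, -0.051], 0.86)]
fixture [([0.548, 0.139], 0.69)]
tray [([0.56, -0.211], 0.55)]
row_a [([0.556, -0.212], 0.77), ([0.477, -0.219], 0.69)]
jar [([0.707, 0.021], 0.82)]
lever_tip [([0.577, 0.449], 0.55), ([0.454, 0.15], 0.47)]
fixture 0.57 [[0.428, 0.265], [0.629, 0.262], [0.617, 0.017], [0.417, 0.026]] [0.20060937 0.24537023 0.20046752] [0.52260042 0.14231366]
tray 0.79 [[0.695, -0.133], [0.708, -0.275], [0.418, -0.291], [0.406, -0.153]] [0.14299987 0.29004088 0.1381728 ] [ 0.55694051 -0.21275817]
side capped [([0.567, 0.192], 0.74), ([0.701, 0.19], 0.63), ([0.553, 0.084], 0.57)]
side uncapped [([0.547, 0.087], 0.89), ([0.518, -0.009], 0.66)]
side fixture [([0.551, 0.139], 0.67)]
side tray [([0.556, -0.195], 0.72), ([0.557, 0.145], 0.68), ([0.572, 0.16], 0.3)]
side lever_tip [([0.456, 0.168], 0.44), ([0.548, 0.014], 0.2)]
{'fov_y': 64.67534586681668, 'cx': 318.67527717064826, 'cy': 237.3160098644408, 'position': array([ 0.33584066, -0.53270025,  0.38501282]), 'rotation': array([-2.70957341e-01,  1.22100243e-04, -1.12217450e+00])} dict_keys(['fov_y', 'cx', 'cy', 'position', 'rotation'])
```

Request:
move_arm([
  [0.07,0.035,0.095,0,0,0,7],
  [0.07,0.07,0.19,0,0,0,14],
  [0.07,0.095,0.255,0,0,0,21],
  [0.07,0.095,0.255,0,0,0,28],
  [0.07,0.095,0.255,0,0,0,35],
  [0.07,0.095,0.255,0,0,0,42],
  [0.07,0.095,0.255,0,0,0,49],
  [0.07,0.095,0.255,0,0,0,51],
])

```text
clock: 2.42
position: [0.3683, -0.3028, 0.4053]
tcp_rot: [3.141, -0.002, 1.354]
ft_force: [-0.5, -0.7, 0.5]
width: 0.0701
finger_force: 0.0
```

Request:
move_arm([
  [0.07,0.015,0.04,0,0,0,7],
  [0.07,0.03,0.08,0,0,0,14],
  [0.07,0.045,0.12,0,0,0,21],
  [0.07,0.06,0.16,0,0,0,28],
  [0.07,0.075,0.2,0,0,0,35],
  [0.07,0.09,0.24,0,0,0,42],
  [0.07,0.095,0.255,0,0,0,49],
  [0.07,0.095,0.255,0,0,0,51],
])

```text
clock: 3.08
position: [0.4624, -0.0475, 0.4054]
tcp_rot: [3.138, -0.0, 2.244]
ft_force: [-0.8, -0.4, -0.2]
width: 0.0704
finger_force: 0.0
```

Request:
move_arm([
  [0.07,0.015,0.04,-0.005,0,0,7],
  [0.07,0.025,0.08,-0.01,0,0,14],
  [0.07,0.04,0.12,-0.015,0,0,21],
  [0.07,0.05,0.16,-0.02,0,0,28],
  [0.07,0.06,0.2,-0.025,0,0,35],
  [0.07,0.06,0.24,-0.03,0,0,42],
  [0.07,0.06,0.25,-0.035,0,0,49],
  [0.07,0.06,0.25,-0.035,0,0,50],
])

```text
clock: 3.75
position: [0.5202, 0.2011, 0.369]
tcp_rot: [3.139, -0.002, 3.115]
ft_force: [-0.4, -1.4, 0.3]
width: 0.0697
finger_force: 0.0
```

Run:
```python
from h import *
s=telemetry.get_state(); print(s["clock"],s["position"],s["tcp_rot"],s["q"].round(2))
c=get_calibration("wrist"); save("wrist","w1"); print(c)
for l,z in(("capped",.03),("capped_tab",.034),("uncapped",.03),("fixture",0),("lever_tip",.122)): print(l,[(np.round(d["position"]).tolist(),np.round(atz("wrist",d["position"],z,c),4)[:2].tolist(),round(d["conf"],2)) for d in pinpoint("wrist",l)])
```

```text
3.75 [0.5201502  0.2010845  0.36898619] [ 3.13913182e+00 -1.50043226e-03  3.11473085e+00] [ 0.1   0.48 -0.79  1.74  0.38  1.08  0.73]
{'fov_y': 64.67534586681668, 'cx': 318.67527717064826, 'cy': 237.3160098644408, 'position': array([0.44827072, 0.20234432, 0.34937931]), 'rotation': array([-0.26828878, -0.00237249,  1.54387115])}
capped [([309.0, 261.0], [0.5578, 0.1917], 0.85), ([275.0, 384.0], [0.6832, 0.1542], 0.63)]
capped_tab [([308.0, 311.0], [0.604, 0.1894], 0.57)]
uncapped [([185.0, 256.0], [0.5504, 0.082], 0.98), ([49.0, 224.0], [0.5177, -0.0322], 0.88)]
fixture [([251.0, 250.0], [0.5547, 0.1347], 0.63)]
lever_tip [([221.0, 159.0], [0.4613, 0.1451], 0.84)]
```

View pics/w1.png

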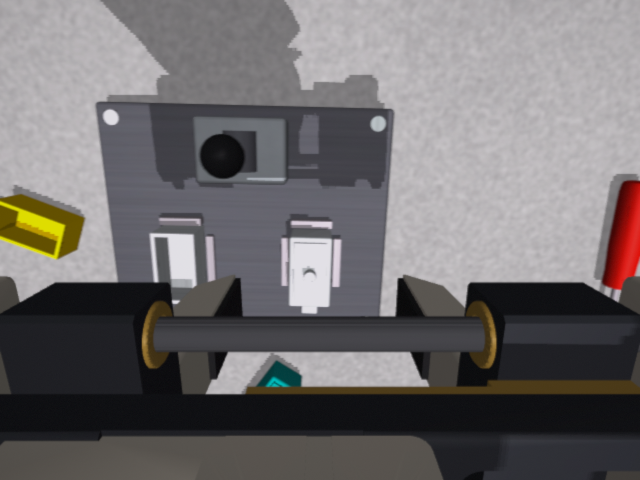

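Run:
```python
from h import *
c=get_calibration("wrist")
for n,uv,z in(("stud",(310,270),.07),("tl",(292,235),.06),("bl",(289,305),.06),("tr",(331,236),.06),("br",(331,308),.06),("fl",(97,103),.03),("fr",(393,110),.03),("bolt",(111,117),.03),("bolt",(378,123),.03)):
    print(n,atz("wrist",uv,z,c).round(4))
```

```text
stud [0.5537 0.1861 0.07  ]
tl [0.5273 0.1729 0.06  ]
bl [0.5877 0.1666 0.06  ]
tr [0.5295 0.2038 0.06  ]
br [0.592  0.2016 0.06  ]
fl [0.4195 0.0216 0.03  ]
fr [0.4353 0.2578 0.03  ]
bolt [0.4306 0.0308 0.03  ]
bolt [0.4447 0.2458 0.03  ]
```

Request:
move_arm([
  [0.07,0.02,-0.005,-0.03,0,0,-1],
  [0.07,0.037,-0.011,-0.06,0,0,-2],
  [0.07,0.037,-0.011,-0.08,0,0,-2],
  [0.07,0.037,-0.011,-0.08,0,0,-2],
  [0.07,0.037,-0.011,-0.08,0,0,-2],
])

```text
clock: 4.47
position: [0.5579, 0.1851, 0.2895]
tcp_rot: [-3.141, -0.002, 3.065]
ft_force: [-0.7, 0.6, 0.4]
width: 0.0699
finger_force: 0.0
```

Run:
```python
from h import *
s=telemetry.get_state(); print(s["clock"],s["position"],s["tcp_rot"])
c=get_calibration("wrist"); im=save("wrist","w2"); print(c)
for l,z in(("capped",.03),("capped_tab",.034),("uncapped",.03)): print(l,[(np.round(d["position"]).tolist(),np.round(atz("wrist",d["position"],z,c),4)[:2].tolist(),round(d["conf"],2)) for d in pinpoint("wrist",l)])
grab_frame("top")
for m in masks_of("top","capped"):print(m["box"],m["conf"])
# tips line: project points midway between fingertips
R=Ro.from_euler("xyz",s["tcp_rot"]).as_matrix(); P=s["position"]+R@[0,0,.159]; print("grasp",P)
```

```text
4.4667 [0.55790776 0.18506468 0.28953256] [-3.14078466e+00 -1.77305681e-03  3.06507719e+00]
{'fov_y': 64.67534586681668, 'cx': 318.67527717064826, 'cy': 237.3160098644408, 'position': array([0.48623443, 0.18981644, 0.26992402]), 'rotation': array([-2.68031309e-01,  9.36728762e-04,  1.49420301e+00])}
capped [([334.0, 243.0], [0.5568, 0.194], 0.8)]
capped_tab [([334.0, 311.0], [0.6034, 0.1909], 0.59)]
uncapped [([168.0, 248.0], [0.5514, 0.0847], 0.95)]
[257.9, 183.1, 280.4, 212.9] 0.85
grasp [0.55761685 0.18495813 0.13053286]
```

View pics/w2.png

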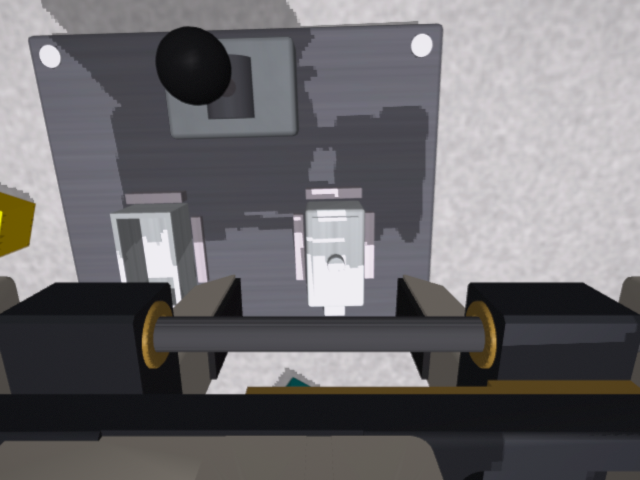

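Request:
move_arm([
  [0.07,0,0.009,0,0,0,1.5],
  [0.07,0,0.009,-0.02,0,0,1.5],
  [0.07,0,0.009,-0.04,0,0,1.5],
  [0.07,0,0.009,-0.06,0,0,1.5],
  [0.07,0,0.009,-0.073,0,0,1.5],
  [0.07,0,0.009,-0.073,0,0,1.5],
  [0.055,0,0.009,-0.073,0,0,1.5],
  [0.055,0,0.009,-0.073,0,0,1.5],
])

```text
clock: 5.43
position: [0.5585, 0.1955, 0.2178]
tcp_rot: [3.141, 0.001, 3.093]
ft_force: [0.5, -0.1, 0.5]
width: 0.0613
finger_force: 0.0
```

Request:
move_arm([
  [0.02,0,0,0,0,0,0],
  [0.02,0,0,0,0,0,0],
  [0.02,0,0,0,0,0,0],
  [0.02,0,0,0,0,0,0],
  [0.02,0,0,0,0,0,0],
  [0.02,0,0,0,0,0,0],
], force=25)

```text
clock: 5.93
position: [0.5583, 0.1948, 0.2172]
tcp_rot: [3.142, 0.001, 3.093]
ft_force: [-1.3, -1.2, 6.3]
width: 0.0341
finger_force: 25.0
```

Request:
move_arm([
  [0.02,0,0,0.01,0,0,0],
  [0.02,0,0,0.03,0,0,0],
  [0.02,0,0,0.055,0,0,0],
  [0.02,0,0,0.085,0,0,0],
  [0.02,0,0,0.115,0,0,0],
  [0.02,0,0,0.14,0,0,0],
  [0.02,0,0,0.15,0,0,0],
  [0.02,0,0,0.15,0,0,0],
])

```text
clock: 6.6
position: [0.5585, 0.1954, 0.3694]
tcp_rot: [3.14, 0.004, 3.093]
ft_force: [1.0, 0.2, -0.9]
width: 0.0338
finger_force: 25.0
```

Request:
move_arm([
  [0.02,0,-0.02,0,0,0,-6],
  [0.02,0,-0.045,0,0,0,-12],
  [0.02,0,-0.07,0,0,0,-18],
  [0.02,0,-0.095,0,0,0,-24],
  [0.02,0,-0.12,0,0,0,-30],
  [0.02,0,-0.145,0,0,0,-36],
  [0.02,0,-0.17,0,0,0,-42],
  [0.02,0,-0.17,0,0,0,-42],
])

```text
clock: 7.27
position: [0.5578, 0.0187, 0.3644]
tcp_rot: [-3.136, 0.0, 2.347]
ft_force: [0.1, -1.2, -0.6]
width: 0.0338
finger_force: 25.0
```

Request:
move_arm([
  [0.02,0,-0.025,0,0,0,-6],
  [0.02,0,-0.06,0,0,0,-12],
  [0.02,0,-0.095,0,0,0,-18],
  [0.02,0,-0.13,0,0,0,-24],
  [0.02,0,-0.165,0,0,0,-30],
  [0.02,0,-0.2,0,0,0,-36],
  [0.02,0,-0.23,0,0,0,-42],
  [0.02,0,-0.235,0,0,0,-42],
])

```text
clock: 7.93
position: [0.5566, -0.2169, 0.3645]
tcp_rot: [-3.138, 0.003, 1.613]
ft_force: [1.1, -0.8, -0.9]
width: 0.0336
finger_force: 25.0
```

Run:
```python
from h import *
s=telemetry.get_state(); print(s["clock"],s["position"],s["tcp_rot"],s["width"],s["q"].round(2))
c=get_calibration("wrist"); im=save("wrist","w3"); print(c)
for l,z in(("capped",.005),("tray",0)): print(l,[(np.round(d["position"]).tolist(),np.round(atz("wrist",d["position"],z,c),4)[:2].tolist(),round(d["conf"],2)) for d in pinpoint("wrist",l)])
```

```text
7.9333 [ 0.5566187  -0.2168991   0.36449501] [-3.13786323e+00  2.92041531e-03  1.61322599e+00] 0.03362025885312087 [ 0.53  0.45 -0.35  1.67  0.18  1.05  0.16]
{'fov_y': 64.67534586681668, 'cx': 318.67527717064826, 'cy': 237.3160098644408, 'position': array([ 0.55346325, -0.14591591,  0.34454974]), 'rotation': array([-0.27335401,  0.00432544,  0.04235848])}
capped [([315.0, 287.0], [0.5543, -0.2913], 0.83)]
tray []
```

View pics/w3.png

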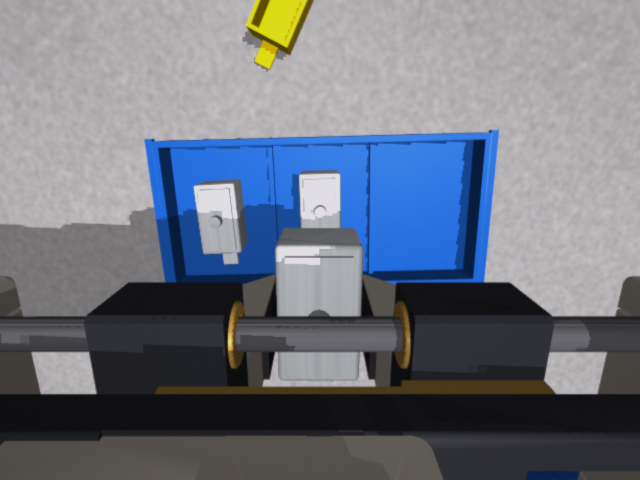

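Run:
```python
from h import *
c=get_calibration("wrist")
for n,uv,z in(("l",(147,140),.03),("r",(497,131),.03),("stud0",(320,210),.045),("studA",(216,220),.045),("ribtop",(370,144),.011),("ribbot",(369,272),.011),("far",(464,272),.005),("near",(283,276),.03)):
    print(n,atz("wrist",uv,z,c).round(4))
```

```text
l [ 0.4146 -0.1525  0.03  ]
r [ 0.6951 -0.1297  0.03  ]
stud0 [ 0.5572 -0.199   0.045 ]
studA [ 0.4733 -0.212   0.045 ]
ribtop [ 0.597  -0.1459  0.011 ]
ribbot [ 0.6069 -0.2622  0.011 ]
far [ 0.6984 -0.2592  0.005 ]
near [ 0.5279 -0.2634  0.03  ]
```

Request:
move_arm([
  [0.02,0.035,0.003,0,0,0,0.5],
  [0.02,0.07,0.007,0,0,0,0.5],
  [0.02,0.087,0.007,-0.02,0,0,0.5],
  [0.02,0.087,0.007,-0.055,0,0,0.5],
  [0.02,0.087,0.007,-0.09,0,0,0.5],
  [0.02,0.087,0.007,-0.115,0,0,0.5],
  [0.02,0.087,0.007,-0.12,0,0,0.5],
  [0.02,0.087,0.007,-0.12,0,0,0.5],
])

```text
clock: 8.75
position: [0.6445, -0.201, 0.2445]
tcp_rot: [-3.137, -0.003, 1.639]
ft_force: [0.3, 0.7, -1.5]
width: 0.0341
finger_force: 25.0
```

Run:
```python
from h import *
s=telemetry.get_state(); print(s["clock"],s["position"],s["tcp_rot"],s["width"])
im=save("wrist","w4"); t=grab_frame("top")[170:330,340:500]; cv2.imwrite("pics/c4.png",np.hstack([cv2.resize(im,(400,300)),cv2.resize(t,(300,300),interpolation=cv2.INTER_CUBIC)])[:,:,::-1])
```

```text
8.75 [ 0.64452251 -0.20100748  0.24445538] [-3.13736790e+00 -2.53978638e-03  1.63875615e+00] 0.03407117402890978
```

View pics/c4.png

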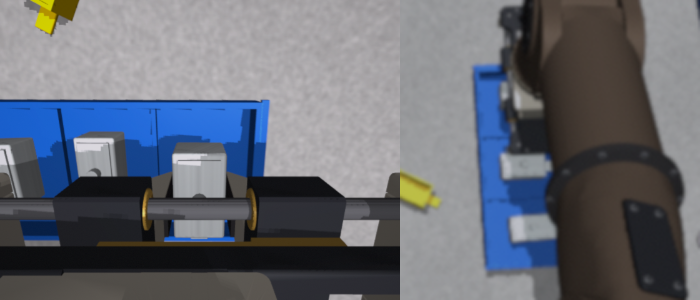

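Request:
move_arm([
  [0.02,0,0,-0.015,0,0,0],
  [0.02,0,0,-0.03,0,0,0],
  [0.02,0,0,-0.042,0,0,0],
  [0.02,0,0,-0.049,0,0,0],
  [0.02,0,0,-0.051,0,0,0],
  [0.02,0,0,-0.052,0,0,0],
  [0.02,0,0,-0.053,0,0,0],
  [0.02,0,0,-0.053,0,0,0],
])

```text
clock: 9.52
position: [0.6455, -0.2032, 0.1944]
tcp_rot: [3.14, 0.0, 1.635]
ft_force: [-0.8, -0.0, -0.7]
width: 0.0338
finger_force: 25.0
```

Not in contact yet; ease down.

Request:
move_arm([
  [0.02,0,0,-0.001,0,0,0],
  [0.02,0,0,-0.0015,0,0,0],
  [0.02,0,0,-0.002,0,0,0],
  [0.02,0,0,-0.0025,0,0,0],
  [0.02,0,0,-0.0025,0,0,0],
])

```text
clock: 9.93
position: [0.6453, -0.2031, 0.1923]
tcp_rot: [3.141, 0.0, 1.636]
ft_force: [-3.0, 0.5, 6.7]
width: 0.0333
finger_force: 25.0
```

Request:
move_arm([
  [0.038,0,0,0,0,0,0],
  [0.043,0,0,0,0,0,0],
  [0.043,0,0,0,0,0,0],
  [0.043,0,0,0,0,0,0],
])

```text
clock: 10.27
position: [0.6452, -0.2031, 0.1912]
tcp_rot: [3.142, 0.0, 1.636]
ft_force: [-0.9, 0.2, 0.3]
width: 0.0429
finger_force: 0.0
```

Request:
move_arm([
  [0.043,0,0,0.01,0,0,0],
  [0.043,0,0,0.025,0,0,0],
  [0.043,0,0,0.05,0,0,0],
  [0.043,0,0,0.08,0,0,0],
  [0.043,0,0,0.11,0,0,0],
  [0.043,0,0,0.14,0,0,0],
  [0.043,0,0,0.16,0,0,0],
  [0.043,0,0,0.16,0,0,0],
])

```text
clock: 10.93
position: [0.6464, -0.2031, 0.3576]
tcp_rot: [3.133, 0.002, 1.635]
ft_force: [1.4, 0.4, 0.5]
width: 0.0428
finger_force: 0.0
```

Request:
move_arm([
  [0.0,-0.01,0.03,0.015,0,0,0],
  [0.0,-0.025,0.06,0.02,0,0,0],
  [0.0,-0.04,0.095,0.02,0,0,0],
  [0.0,-0.055,0.13,0.02,0,0,0],
  [0.0,-0.07,0.165,0.02,0,0,0],
  [0.0,-0.085,0.2,0.02,0,0,0],
  [0.0,-0.1,0.23,0.02,0,0,0],
  [0.0,-0.11,0.25,0.02,0,0,0],
])

```text
clock: 11.6
position: [0.5332, 0.0504, 0.3716]
tcp_rot: [-3.142, -0.001, 1.639]
ft_force: [-0.0, -0.5, 0.6]
width: 0.0006
finger_force: 0.0
```

Request:
move_arm([
  [0.0,-0.015,0.03,0,0,0,0],
  [0.0,-0.03,0.06,0,0,0,0],
  [0.0,-0.045,0.09,0,0,0,0],
  [0.0,-0.06,0.12,0,0,0,0],
  [0.0,-0.075,0.145,0,0,0,0],
  [0.0,-0.075,0.155,0,0,0,0],
  [0.0,-0.075,0.155,0,0,0,0],
])

```text
clock: 12.18
position: [0.459, 0.2047, 0.3717]
tcp_rot: [3.141, -0.001, 1.641]
ft_force: [0.8, -0.1, -0.2]
width: 0.0
finger_force: 0.0
```

Run:
```python
from h import *
s=telemetry.get_state(); print(s["clock"],s["position"],s["tcp_rot"],s["width"])
t=grab_frame("top");sd=grab_frame("side")
for cam,l,z in(("top","capped",.005),("top","lever_tip",.122),("side","lever_tip",.122)): print(l,[(np.round(d["position"]).tolist(),np.round(atz(cam,d["position"],z),3)[:2].tolist(),round(d["conf"],2)) for d in pinpoint(cam,l)])
cv2.imwrite("pics/c5.png",np.hstack([cv2.resize(t[170:330,200:460],(460,283)),cv2.resize(sd[200:340,270:410],(283,283))])[:,:,::-1])
```

```text
12.1833 [0.45896046 0.20471966 0.37169211] [ 3.14110083e+00 -1.24122453e-03  1.64058681e+00] 1.8904624976103185e-05
capped [([273.0, 199.0], [0.709, 0.141], 0.72), ([408.0, 291.0], [0.472, -0.217], 0.6), ([402.0, 225.0], [0.645, -0.203], 0.57)]
lever_tip [([257.0, 290.0], [0.456, 0.159], 0.63)]
lever_tip [([364.0, 264.0], [0.456, 0.152], 0.67)]
```

View pics/c5.png

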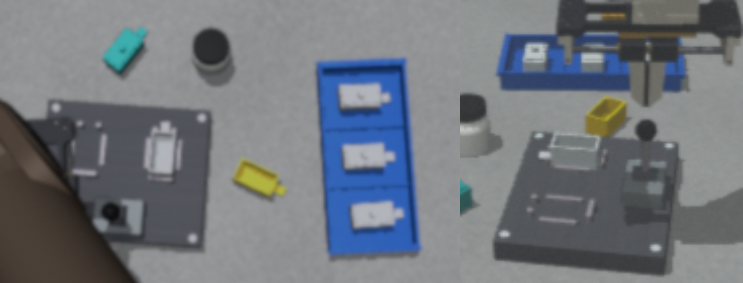

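Request:
move_arm([
  [0.0,0,0,-0.03,0,0,0],
  [0.0,0,0,-0.06,0,0,0],
  [0.0,0,0,-0.085,0,0,0],
  [0.0,0,0,-0.092,0,0,0],
  [0.0,0,-0.01,-0.092,0,0,0],
  [0.0,0,-0.02,-0.092,0,0,0],
  [0.0,0,-0.03,-0.092,0,0,0],
  [0.0,0,-0.04,-0.092,0,0,0],
])

```text
clock: 13.1
position: [0.4607, 0.1607, 0.2807]
tcp_rot: [3.139, -0.0, 1.635]
ft_force: [-0.2, 1.4, 1.8]
width: 0.0007
finger_force: 0.6
```

Request:
move_arm([
  [0.0,0,-0.008,0,0,0,0],
  [0.0,0,-0.016,0,0,0,0],
  [0.0,0,-0.022,0,0,0,0],
  [0.0,0,-0.027,0,0,0,0],
  [0.0,0,-0.032,0,0,0,0],
  [0.0,0,-0.034,0,0,0,0],
  [0.0,0,-0.034,0,0,0,0],
])

```text
clock: 13.68
position: [0.4601, 0.1284, 0.2794]
tcp_rot: [3.141, -0.001, 1.636]
ft_force: [-0.5, 3.3, -1.0]
width: 0.0003
finger_force: 1.6
```

Request:
move_arm([
  [0.0,0,-0.002,0,0,0,0],
  [0.0,0,-0.004,0,0,0,0],
  [0.0,0,-0.006,0,0,0,0],
  [0.0,0,-0.006,0,0,0,0],
])

```text
clock: 14.02
position: [0.4599, 0.1266, 0.2796]
tcp_rot: [3.139, -0.008, 1.64]
ft_force: [-0.7, 20.4, -6.5]
width: 0.0005
finger_force: 10.2
```

Hit the stop (20 N, y stalled). Back off and check.

Request:
move_arm([
  [0.0,0,0.015,0,0,0,0],
  [0.0,0,0.04,0,0,0,0],
  [0.0,0,0.06,0.02,0,0,0],
  [0.0,0,0.08,0.05,0,0,0],
  [0.0,0,0.1,0.09,0,0,0],
  [0.0,0,0.11,0.13,0,0,0],
  [0.0,0,0.11,0.14,0,0,0],
  [0.0,0,0.11,0.14,0,0,0],
])

```text
clock: 14.68
position: [0.4606, 0.2335, 0.4232]
tcp_rot: [3.135, -0.003, 1.637]
ft_force: [0.4, 0.2, -0.8]
width: 0.0001
finger_force: 0.0
```

Run:
```python
from h import *
s=telemetry.get_state(); print(s["clock"],s["position"],s["ft_force"])
t=grab_frame("top");sd=grab_frame("side")
for cam,l,z in(("top","uncapped",.03),("side","uncapped",.03),("top","lever_tip",.11),("side","lever_tip",.11)): print(l,[(np.round(d["position"]).tolist(),np.round(atz(cam,d["position"],z),3)[:2].tolist(),round(d["conf"],2)) for d in pinpoint(cam,l)])
cv2.imwrite("pics/c6.png",np.hstack([cv2.resize(t[170:330,200:460],(460,283)),cv2.resize(sd[200:340,270:410],(283,283))])[:,:,::-1])
```

```text
14.6833 [0.46060106 0.23354641 0.42317578] [ 0.3874696   0.20257345 -0.82586635]
uncapped [([345.0, 275.0], [0.507, -0.054], 0.79), ([293.0, 257.0], [0.552, 0.082], 0.75), ([320.0, 203.0], [0.696, 0.017], 0.45)]
uncapped [([344.0, 260.0], [0.514, -0.01], 0.81), ([325.0, 280.0], [0.558, 0.091], 0.76)]
lever_tip []
lever_tip [([366.0, 263.0], [0.453, 0.127], 0.45)]
```

View pics/c6.png

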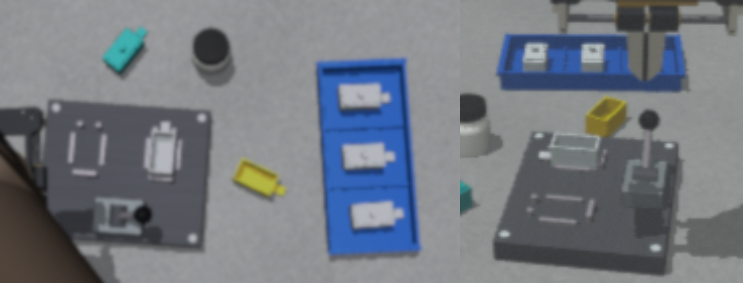

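```bash
python3 -c "
from h import *
print(atz('top',(281,291),.11)); print(close_job())"
```

```text
[0.45670574 0.10360379 0.11      ]
the job is handed in; nothing more can be done
None
```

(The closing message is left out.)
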